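# Slide a wooden mould under the press bridge and clamp it

## Task

Push the carved wooden press mould that lies before the press frame along the table, gently and flat, under the low wooden bridge of the frame, leading with one of its ends, until it rests against the steel stop at the back. Then press the bridge's black knob down until its foot bears on the mould, and take the hand away. Only push with the fingers: do not grip, lift or tip the mould, and leave the other things where they stand.

Things in the scene. Friction and masses are not known exactly. Their poses are not given: they have to be found in the camera images.
- mould: carved brown wooden press mould, a flat loose block 58 wide (its x) x 160 long (its y) x 26 mm high, two flower carvings on top, 0.14 to 0.28 kg; origin at the centre of its underside, z up. Both ends are alike (a second such mould at the far right edge of the table is not meant). It lies on the table, beyond and to the entry side of the press, up to about 0.4 rad askew to the tunnel.
- press: light wooden press frame fixed to the table: two cheeks carry a low bridge over a straight tunnel along its x. Origin on the table, mid-tunnel, z up; the mould goes in at the -x mouth toward +x. Tunnel x -45 to +45 mm, y -34 to +34, 32 mm clear height. Bridge top 50 mm high, 104 mm wide outside; 4 mm steel foot flanges reach y +-72, their bolt heads 8 mm high.
- press_mouth (a point): middle of the tunnel's mouth on the table (press x = -45 mm), axes as the press. Steel lead-in plates, 24 mm high, flare out from the mouth's sides: from y +-34 mm here to about y +-52 some 30 mm before the mouth.
- press_stop (a point): foot of the middle of the stop face (press x = +45 mm), axes as the press: a steel bar, 22 mm high, across the tunnel's far end. With the mould's end against it the mould's origin is 80 mm before it, and 70 mm of the mould still sticks out of the mouth.
- clamp (a joint): vertical travel of the clamp, in m, growing downward from 0 (fully up) to 0.012 at most; starts at 0 to 0.003. About 4 N of friction: it stays where it is pushed to. Its foot meets the mould's top at about 0.008. Pushed down too early, the foot blocks the tunnel.
- clamp_top (a point): middle of the flat top of the black round knob (38 mm across, 18 mm thick) above the bridge's middle, 90 mm above the table when fully up, moves with the clamp; press it straight down
- tin: bystander: round steel tin of cutters, 122 across, 25 mm high, beyond the press, on its right; origin under its centre
- jigger: bystander: waisted steel measuring cup, 44 across, 108 mm tall, beyond the far end of the press; origin under its centre
- stick_b: bystander: flat wooden shaping stick, 28 x 105 x 25 mm, lying to the right; origin under its centre

How it is judged (in metres and radians):
On the way:
1. the mould lies fully home under the bridge, against the stop, with the clamp still up (x of mould in the frame of press above -0.04 m and y of mould in the frame of press between -0.009 and 0.009 m and angle between the y axis of mould and the x axis of press, either way round below 0.13 rad and height (world z) of mould below 0.006 m and angle between mould's own z axis and vertical below 0.04 rad and value of joint clamp below 0.005 m), for 0.2 s.
At the end, for the whole second after the job is handed in: the mould lies flat and still in the tunnel with its end within 5 mm of the stop, within 9 mm of the tunnel middle line and in line with it within 0.13 rad, and the clamp is pressed down so that its foot bears on it (travel 6.8 to 10 mm) (x of mould in the frame of press above -0.04 m and y of mould in the frame of press between -0.009 and 0.009 m and angle between the y axis of mould and the x axis of press, either way round below 0.13 rad and height (world z) of mould below 0.006 m and angle between mould's own z axis and vertical below 0.04 rad and value of joint clamp between 0.0068 and 0.01 m and linear speed of mould below 0.01 m/s); the robot touches nothing.
It fails at once if the mould is lifted off the table (12 mm) (height (world z) of mould above 0.012 m).
It fails at once if the mould is tipped (0.12 rad) (angle between mould's own z axis and vertical above 0.12 rad).
It fails at once if the mould is squeezed or rammed by the fingers (over 30 N) (contact force between the fingers and mould above 30 N).
It fails at once if the tin, the measuring cup or the shaping stick is disturbed (30 mm) (distance of any of tin, jigger, stick_b from where it was at the start of the episode above 0.03 m).
It also fails if it takes over 58 s, if anything falls off the work surface, if the arm or the gripper's body presses on something with over 40 N, if the wrist force passes 120 N, or if a joint passes its speed limit or range.

## Robot

A 6-joint arm with a two-finger parallel gripper is mounted at the origin on a cart in front of the work surface, level with it; the furniture and walls round the work are solid. World frame = base frame: x ahead of the robot, y to its left, z up, the work surface at z = 0. Lengths are in mm, angles in rad, forces in N, time in s.
With the tool pointing down it reaches from about 350 to 875 mm from the base axis. Payload 4.2 kg.
Tool frame: the origin (TCP) lies at the very end of the fingers, on their centre line; the grasp point (between the pads) lies 19 mm behind it; z points along the fingers, y is the direction in which the jaws open and shut (so a half turn about z gives the same grasp; the last joint's range is limited). The gripper opens to 85 mm and grips with 20 to 120 N. Pads are 22 mm wide; open, the fingers measure 114 mm over their backs; the gripper's body (76 mm by 85 mm) begins 54 mm behind the grasp point. The pads swing forward as they close: fully open they stand 13 mm farther back than shut.
Start: joints at [-1.09, 0.385, 0.008, 0, -1.194, -0.259], TCP at [137.509, -609.664, 231.312] pointing down, gripper open.
Joint ranges: [-3.14, 3.14], [-1.21, 2.06], [-1.07, 1.41], [-3.16, 2.05], [-2.99, -0.16], [-3.1, 3.1]. Speed limits (rad/s): [2.79, 2.79, 3.14, 3.14, 3.14, 3.14].

## Interface

Orientations are given as a unit quaternion [x, y, z, w].
In Python, from bench import read_state, get_image, camera_params, job_done gives the robot as it stands.
- The arm moves only by the tool send_rows, never from a script. Its arguments are lists of equal length, an entry for each row: "translation": the shift along the tool's x, y, z in m, a list of three; "yaw": the turn about the tool's z in degrees; "fingers": the closure in counts, from 0 (fully open) to 255 (shut). A call has 1 to 12 rows; each row is the pose to reach, as a shift and turn from the pose measured when the call began, along the tool's axes at that moment; what a row does not reach only later rows make up. A row lasts 1/10 s, in which the tool goes at most 50 mm and 8.59 degrees, less where a joint would pass 70% of its speed; a pose out of reach is approached as far as the arm can. A call with a gripper value outside its range is refused whole. The fingers move at their own pace and stop on an object; the grip force is fixed at half the most. Time passes only in rows, so rows that repeat a pose let the fingers close. It gives the time, the measured TCP pose, the force and the opening at its end, in the units of the state.
- read_state(): the state, without advancing time (a new reading comes with each control period).
- get_image(name): name is "scene" or "top"; returns the picture (480x640x3 uint8, blue, green, red); there is no depth.
- camera_params(name): a dict with "mtx" (3x3 intrinsics, pixels), "k1" (the pictures are not rectified: a ray, as slopes to the right and down, at radius r is drawn at 1 + k1 r^2 times it, then the intrinsics apply), "rvec" (rotation vector, rad) and "tvec" (3), from world to camera coordinates, as OpenCV has them. Camera axes: x right, y down, z forward; pixel columns grow to the right and rows downward; lengths in mm; the calibration is good to about 2 mm. A picture is of the moment at which its call begins. camera_params takes no time and is no camera call.
- job_done(): hands the job in, once; it reports no verdict.
The state is a dict: "clock": time; "joints": joint angles; "joint_vel": joint speeds; "joint_efforts": joint torques, N m; "position": TCP position; "ee_rot": TCP orientation; "contact_force": force on the tool from outside, world axes, zero at the start; "wrist_torque": the same for the moment, N m; "gripper_width": finger opening in mm.
Only numpy, scipy, OpenCV 4.12 (cv2) and the standard library are available. Lean on these libraries where they do the work, as an engineer would, in place of code of your own. Each camera call takes 0.05 s, during which the arm holds its last target.

## Working session

There is one attempt and no reset: what is moved stays moved. The work goes in short steps, Python scripts to look and compute and a tool call to move; the robot and the scene stay as the last step left them, time stands still between calls to the robot, and variables do not carry over. Pictures are saved under pics/ and viewed, and the job is handed in when it is done.

Besides the shell and the picture viewer there is one more tool, called after "Emit:" as name(argument=value, ...) on one line, values as JSON. send_rows: Moves the arm, as the interface text tells. Its arguments: {"type":"object","properties":{"translation":{"type":"array","items":{"type":"array","items":{"type":"number"}}},"yaw":{"type":"array","items":{"type":"number"}},"fingers":{"type":"array","items":{"type":"number"}}},"required":["translation","yaw","fingers"]}

```bash
ls; mkdir -p pics; python3 - <<'E'
from bench import *
import cv2
print(read_state())
for n in("scene","top"):
    cv2.imwrite(f"pics/{n}0.png",get_image(n)); print(n,camera_params(n))
E
```

```text
pics
{'clock': 0.0, 'joints': array([-1.09037897e+00,  3.85554967e-01,  6.59445672e-03, -4.92255138e-04,
       -1.19399116e+00, -2.58627258e-01]), 'joint_vel': array([-0.00049127, -0.00128028, -0.00015136,  0.00189173, -0.00013206,
        0.00090872]), 'joint_efforts': array([ 1.27292515e-04, -3.92291343e+01,  1.88400453e+01,  4.18623626e+00,
       -4.54982670e-03, -2.33589510e-06]), 'position': array([ 137.38461452, -609.10330265,  230.21126708]), 'ee_rot': array([-1.10577579e-01,  9.93866885e-01,  1.08754983e-03, -1.75900984e-04]), 'contact_force': array([ 1.00937226, -0.00314347,  0.01739865]), 'wrist_torque': array([-0.01262981, -0.01655194, -0.00425183]), 'gripper_width': 85.1061667564736}
scene {'mtx': array([[513.5099741 ,   0.        , 317.88142961],
       [  0.        , 513.5099741 , 244.04889979],
       [  0.        ,   0.        ,   1.        ]]), 'k1': -0.11633263600716284, 'rvec': array([ 0.62714251, -2.74545105,  1.01579841]), 'tvec': array([ 497.48471399,  329.95744913, 1188.17249048])}
top {'mtx': array([[504.59261944,   0.        , 322.56528502],
       [  0.        , 504.59261944, 237.86112945],
       [  0.        ,   0.        ,   1.        ]]), 'k1': -0.08031893161581426, 'rvec': array([ 2.1571284 , -2.15899603,  0.08606685]), 'tvec': array([ -75.70916205,  589.71578979, 1137.20918458])}
```

View pics/scene0.png

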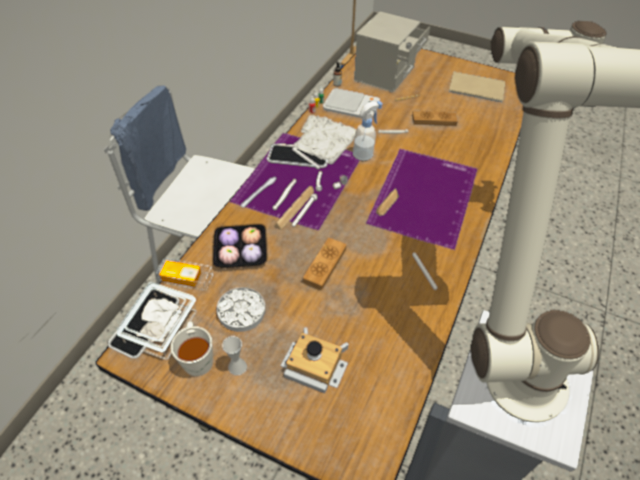

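View pics/top0.png

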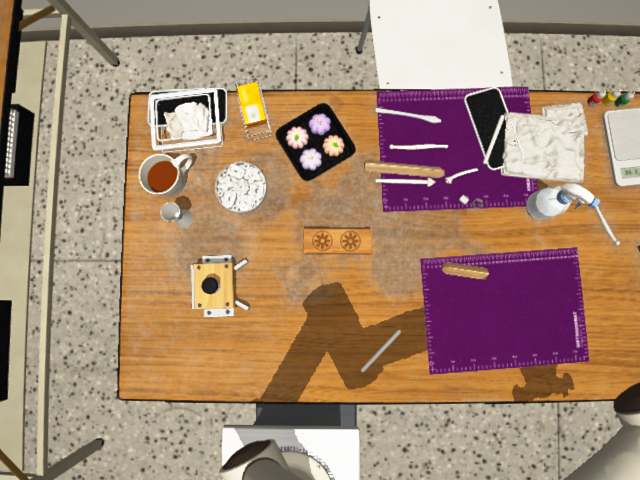

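```bash
python3 - <<'E'
import cv2
a=cv2.imread("pics/top0.png")[200:340,160:400]; cv2.imwrite("pics/t1.png",cv2.resize(a,None,fx=3.3,fy=3.3,interpolation=cv2.INTER_CUBIC))
a=cv2.imread("pics/scene0.png")[220:400,220:400]; cv2.imwrite("pics/s1.png",cv2.resize(a,None,fx=3.3,fy=3.3,interpolation=cv2.INTER_CUBIC))
E
```

```text
(no output)
```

View pics/t1.png

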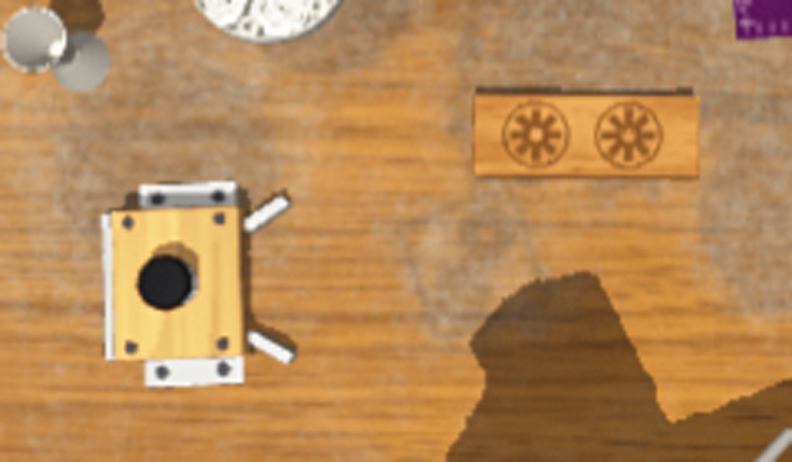

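View pics/s1.png

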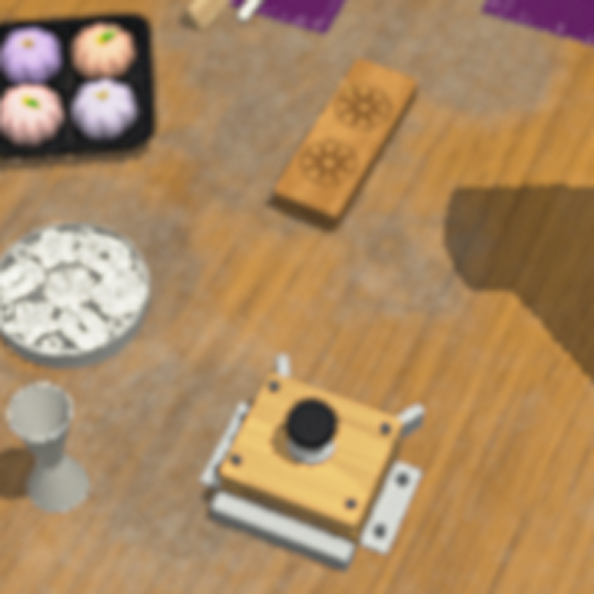

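```bash
cat > h.py <<'E'
import numpy as np,cv2
from bench import *
def ray(n,p):
    c=camera_params(n); R,_=cv2.Rodrigues(c["rvec"]); t=np.array(c["tvec"])
    u=cv2.undistortPoints(np.array(p,float).reshape(-1,1,2),c["mtx"],np.array([c["k1"],0,0,0.])).reshape(-1,2)
    return -R.T@t,(R.T@np.c_[u,np.ones(len(u))].T).T
def plane(n,p,z):
    C,d=ray(n,p); return C+d*((z-C[2])/d[:,2])[:,None]
def tri(p1,p2):
    C1,d1=ray("top",p1);C2,d2=ray("scene",p2);o=[]
    for a,b in zip(d1,d2):
        s=np.linalg.lstsq(np.c_[a,-b],C2-C1,rcond=None)[0]
        o.append(np.r_[(C1+a*s[0]+C2+b*s[1])/2,np.linalg.norm(C1+a*s[0]-C2-b*s[1])])
    return np.array(o)
def proj(n,P):
    c=camera_params(n);return cv2.projectPoints(np.array(P,float).reshape(-1,1,3),c["rvec"],c["tvec"],c["mtx"],np.array([c["k1"],0,0,0.]))[0].reshape(-1,2)
E
python3 - <<'E'
from h import *
np.set_printoptions(suppress=True,precision=1)
T=lambda L:np.array(L)/3.3+[159.65,199.65]
S=lambda L:np.array(L)/3.3+[219.65,219.65]
# mould top corners: far-left.. order A(far,+y) B(far,-y) C(near,-y) D(near,+y)
mt=T([[474,95],[697,97],[699,177],[475,177]]); ms=S([[274,193],[360,60],[418,82],[337,217]])
print(tri(mt,ms)); P=plane("top",mt,26);print(P,P.mean(0)); print(plane("scene",ms,26),plane("scene",ms,26).mean(0))
# knob and bolts
kt=T([[165,282]]);ks=S([[311,422]]);print("knob",tri(kt,ks))
bt=T([[127,222],[219,218],[223,344],[131,347]]);bs=S([[236,460],[273,386],[385,428],[350,504]])
print("bolts",tri(bt,bs),plane("top",bt,50),plane("scene",bs,50))
ct=T([[112,211],[238,207],[244,356],[115,359]]);print(plane("top",ct,50),plane("top",ct,50).mean(0))
ft=T([[288,201],[292,355]]);fs=S([[282,360],[421,410]])
print("flare tips",tri(ft,fs), plane("top",ft,24))
print("flange bolts",plane("top",T([[157,199],[219,196],[162,372],[223,369]]),8))
print("jig",plane("top",T([[36,40]]),108),"tin",plane("top",[[241,187]],25),"stick",plane("top",[[466,271]],25))
E
```

```text
[[ 612.   -31.3   23.4    1. ]
 [ 609.4 -188.6   25.2    2.2]
 [ 554.2 -189.2   23.4    0.2]
 [ 555.   -31.9   23.8    1.4]]
[[ 612.1  -31.3   26. ]
 [ 610.3 -188.2   26. ]
 [ 554.  -189.1   26. ]
 [ 554.2  -32.2   26. ]] [ 582.7 -110.2   26. ]
[[ 610.6  -29.7   26. ]
 [ 608.  -188.1   26. ]
 [ 553.6 -187.1   26. ]
 [ 555.1  -30.3   26. ]] [ 581.8 -108.8   26. ]
knob [[479.9 171.7  82.6   0.1]]
bolts [[521.2 206.5  52.7   0.3]
 [524.3 142.4  52.9   0.3]
 [438.1 138.3  52.5   0.2]
 [435.6 202.1  52.1   0. ]] [[521.4 207.3  50. ]
 [524.3 143.   50. ]
 [438.  138.8  50. ]
 [435.6 202.6  50. ]] [[521.8 205.2  50. ]
 [525.2 141.   50. ]
 [438.7 137.   50. ]
 [436.  201.1  50. ]]
[[529.  218.   50. ]
 [531.9 129.9  50. ]
 [429.9 124.1  50. ]
 [427.3 213.6  50. ]] [479.5 171.4  50. ]
flare tips [[538.1 101.   16.9   0.4]
 [428.4  96.1  18.5   2.5]] [[537.5  99.8  24. ]
 [429.8  95.5  24. ]]
flange bolts [[539.8 197.3   8. ]
 [542.  152.4   8. ]
 [416.7 191.2   8. ]
 [419.1 147.4   8. ]]
jig [[639.9 256.3 108. ]] tin [[711.2 116.5  25. ]] stick [[ 512.6 -407.    25. ]]
```

```bash
cat >> h.py <<'E'
from scipy.spatial.transform import Rotation as Ro
O=np.array([479.8,172.0]); AX=np.array([-0.045,0.999]); AY=np.array([-0.999,-0.045])
def w2p(p): d=np.array(p)[:2]-O; return np.array([d@AX,d@AY])
def p2w(a,l): return O+a*AX+l*AY
def go(a,l,z,ydir_deg=92.58):
    """tool shift (m) and yaw (deg) to press-frame along a, lateral l, height z, tool y at world angle"""
    s=read_state(); R=Ro.from_quat(s["ee_rot"]).as_matrix()
    d=np.r_[p2w(a,l),z]-s["position"]
    ang=np.degrees(np.arctan2(R[1,1],R[0,1]))
    dy=-((ydir_deg-ang+180)%360-180)
    print("t",s["clock"],"pos",s["position"].round(1),"press",w2p(s["position"]).round(1),"yang",ang.round(2),"w",round(s["gripper_width"],1),"F",s["contact_force"].round(1),"j6",s["joints"][5].round(2))
    print("shift",(R.T@d/1000).round(4),"yaw",round(dy,2))
E
python3 - <<'E'
from h import *
go(-286,-170,150)
E
```

```text
t 0.1 pos [ 137.4 -609.2  230.3] press [-765.   377.2] yang 102.7 w 85.5 F [ 0.3  0.1 -1.5] j6 -0.26
shift [-0.6229  0.3752  0.081 ] yaw 10.12
```

Emit:
send_rows(translation=[[-0.05,0.03,0],[-0.1,0.06,0],[-0.15,0.09,0],[-0.2,0.12,0],[-0.24,0.145,0],[-0.28,0.17,0],[-0.32,0.195,0],[-0.36,0.22,0],[-0.4,0.245,0],[-0.44,0.27,0],[-0.48,0.295,0],[-0.52,0.315,0]], yaw=[1,2,3,4,5,6,7,8,9,10,10.1,10.1], fingers=[90,90,90,90,90,90,90,90,90,90,90,90])

```text
clock: 1.3
position: [569.8, -191.0, 230.7]
ee_rot: [-0.023, 1.0, 0.001, -0.001]
contact_force: [1.3, -2.0, 1.2]
gripper_width: 55.3
```

```bash
python3 - <<'E'
from h import *
go(-286,-165,60)
E
```

```text
t 1.3 pos [ 569.8 -191.   230.7] press [-366.7  -73.6] yang 92.63 w 55.3 F [ 1.3 -2.   1.2] j6 -1.47
shift [-0.0916  0.0803  0.1708] yaw 0.05
```

Emit:
send_rows(translation=[[-0.02,0.02,0],[-0.04,0.04,0.02],[-0.06,0.06,0.05],[-0.08,0.08,0.09],[-0.082,0.08,0.13],[-0.082,0.08,0.16],[-0.082,0.08,0.18],[-0.082,0.08,0.2],[-0.082,0.08,0.21],[-0.082,0.08,0.215],[-0.082,0.08,0.215]], yaw=[0,0,0,0,0,0,0,0,0,0,0], fingers=[90,90,90,90,90,90,90,90,90,90,90])

```text
clock: 2.4
position: [647.7, -106.9, 15.5]
ee_rot: [-0.023, 1.0, 0.001, -0.001]
contact_force: [-0.0, 0.8, 0.3]
gripper_width: 56.0
```

```bash
python3 - <<'E'
from h import *
go(-286,-135,6)
for n in("scene","top"):
    cv2.imwrite(f"pics/{n}1.png",get_image(n))
a=cv2.imread("pics/scene1.png")[200:320,240:400]; cv2.imwrite("pics/s2.png",cv2.resize(a,None,fx=4,fy=4,interpolation=cv2.INTER_CUBIC))
a=cv2.imread("pics/top1.png")[180:320,240:440]; cv2.imwrite("pics/t2.png",cv2.resize(a,None,fx=4,fy=4,interpolation=cv2.INTER_CUBIC))
E
```

```text
t 2.4 pos [ 647.7 -106.9   15.5] press [-286.2 -155.2] yang 92.62 w 56.0 F [-0.   0.8  0.3] j6 -1.6
shift [0.0202 0.0002 0.0095] yaw 0.04
```

View pics/s2.png

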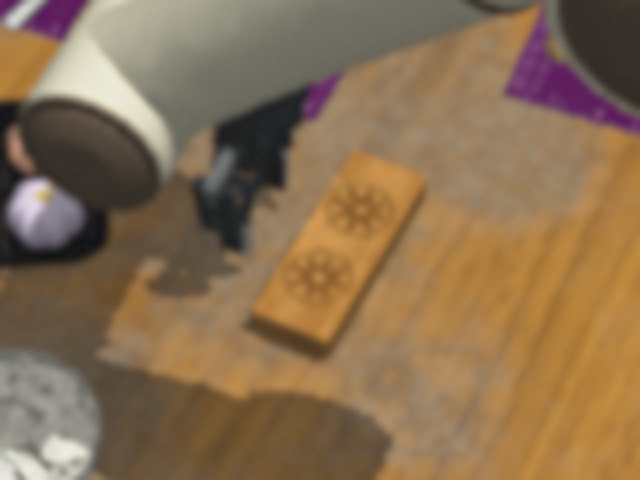

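View pics/t2.png

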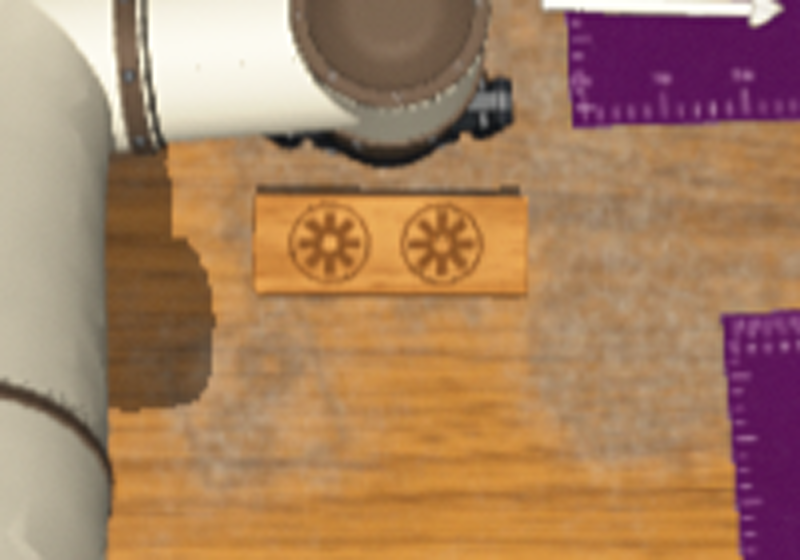

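Emit:
send_rows(translation=[[0.004,0,0.005],[0.008,0,0.009],[0.012,0,0.0095],[0.016,0,0.0095],[0.02,0,0.0095],[0.023,0,0.0095],[0.026,0,0.0095],[0.029,0,0.0095],[0.032,0,0.0095],[0.035,0,0.0095],[0.038,0,0.0095],[0.042,0,0.0095]], yaw=[0,0,0,0,0,0,0,0,0,0,0,0], fingers=[90,90,90,90,90,90,90,90,90,90,90,90])

```text
clock: 3.7
position: [606.8, -108.9, 7.5]
ee_rot: [-0.023, 1.0, 0.001, 0.001]
contact_force: [0.8, -1.1, 1.7]
gripper_width: 55.4
```

```bash
python3 - <<'E'
from h import *
go(-286,-40,6)
for n in("scene",):
    cv2.imwrite(f"pics/{n}2.png",get_image(n))
a=cv2.imread("pics/scene2.png")[200:320,240:400]; cv2.imwrite("pics/s3.png",cv2.resize(a,None,fx=4,fy=4,interpolation=cv2.INTER_CUBIC))
E
```

```text
t 3.7 pos [ 606.8 -108.9    7.5] press [-286.3 -114.2] yang 92.65 w 55.4 F [ 0.8 -1.1  1.7] j6 -1.61
shift [0.0742 0.0004 0.0014] yaw 0.07
```

View pics/s3.png

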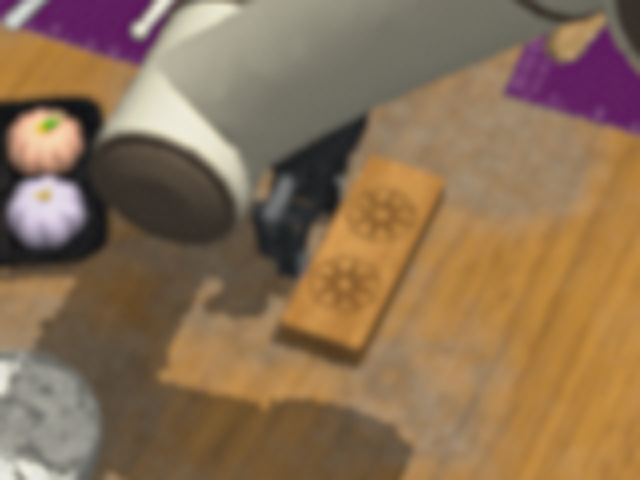

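The mould is flat and moving with both fingers (its front-left corner now near crop (280,335)). I'll go on.

Emit:
send_rows(translation=[[0.005,0,0.001],[0.01,0,0.001],[0.015,0,0.001],[0.02,0,0.001],[0.025,0,0.001],[0.03,0,0.001],[0.035,0,0.001],[0.04,0,0.001],[0.045,0,0.001],[0.05,0,0.001],[0.053,0,0.001],[0.055,0,0.001]], yaw=[0,0,0,0,0,0,0,0,0,0,0,0], fingers=[90,90,90,90,90,90,90,90,90,90,90,90])

```text
clock: 4.95
position: [550.4, -111.4, 6.3]
ee_rot: [-0.023, 1.0, 0.001, -0.0]
contact_force: [0.4, 0.4, 0.2]
gripper_width: 55.4
```

```bash
python3 - <<'E'
from h import *
go(-286,-40,6)
for n in("scene","top"):
    im=get_image(n); P=proj(n,[530,-110,26]).ravel(); x,y=int(P[0])-80,int(P[1])-60
    print(n,x,y); cv2.imwrite(f"pics/{n}3.png",cv2.resize(im[y:y+120,x:x+160],None,fx=4,fy=4,interpolation=cv2.INTER_CUBIC))
E
```

```text
t 4.95 pos [ 550.4 -111.4    6.3] press [-286.3  -57.8] yang 92.63 w 55.4 F [0.4 0.4 0.2] j6 -1.61
shift [0.0178 0.0003 0.0003] yaw 0.05
scene 262 207
top 257 203
```

View pics/scene3.png

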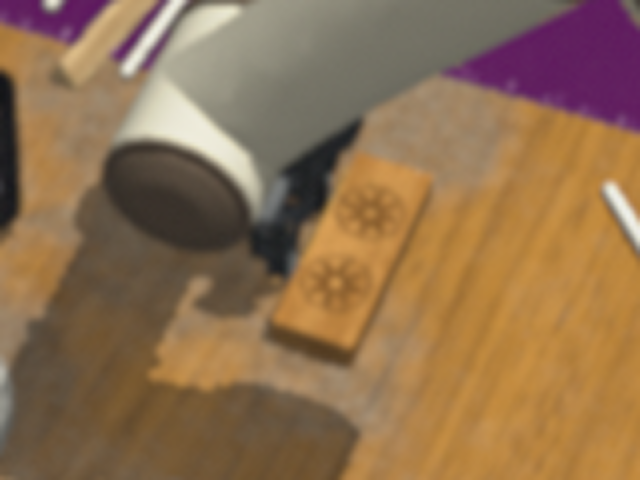

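View pics/top3.png

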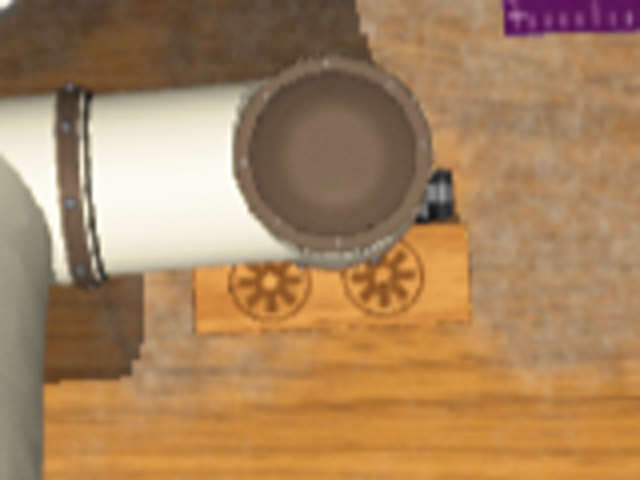

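```bash
python3 - <<'E'
from h import *
np.set_printoptions(suppress=True,precision=1)
f=lambda n,L,o:[w2p(q) for q in plane(n,(np.array(L)+.5)/4-.5+o,26)]
print(*f("top",[[195,333],[470,322]],[257,203]))
print(*f("scene",[[270,325],[360,155],[432,180],[352,347]],[262,207]))
E
```

```text
[-208.4   10.1] [-366.4   11. ]
[-205.7  -45.5] [-365.   -42.8] [-363.4   10.9] [-210.5    9.8]
```

Emit:
send_rows(translation=[[0.004,0,0],[0.008,0,0],[0.012,0,0],[0.015,0,0],[0.017,0,0],[0.018,0,0],[0.018,0,0],[0.018,0,0],[0.01,0,0],[0.0,0,0],[-0.015,0,-0.02],[-0.02,0,-0.06]], yaw=[0,0,0,0,0,0,0,0,0,0,0,0], fingers=[90,90,90,90,90,90,90,90,90,90,90,90])

```text
clock: 6.25
position: [570.2, -110.6, 64.0]
ee_rot: [-0.023, 1.0, 0.001, -0.004]
contact_force: [-0.9, 0.1, -0.1]
gripper_width: 55.3
```

```bash
python3 - <<'E'
from h import *
go(-420,0,80,92.58+90)
go(-420,0,80,92.58-90)
E
```

```text
t 6.25 pos [ 570.2 -110.6   64. ] press [-286.4  -77.5] yang 92.61 w 55.3 F [-0.9  0.1 -0.1] j6 -1.61
shift [ 0.0777 -0.1335 -0.0157] yaw -89.97
t 6.25 pos [ 570.2 -110.6   64. ] press [-286.4  -77.5] yang 92.61 w 55.3 F [-0.9  0.1 -0.1] j6 -1.61
shift [ 0.0777 -0.1335 -0.0157] yaw 90.03
```

Emit:
send_rows(translation=[[0.01,-0.02,-0.04],[0.02,-0.04,-0.04],[0.03,-0.06,-0.04],[0.04,-0.08,-0.04],[0.05,-0.1,-0.04],[0.06,-0.12,-0.04],[0.07,-0.125,-0.04],[0.0777,-0.125,-0.04],[0.0777,-0.125,-0.04],[0.0777,-0.125,-0.03],[0.0777,-0.125,-0.02],[0.0777,-0.125,-0.01]], yaw=[-8,-16,-24,-32,-40,-48,-56,-64,-72,-80,-88,-90], fingers=[180,180,180,180,180,180,180,180,180,180,180,180])

```text
clock: 7.45
position: [499.2, -239.2, 74.0]
ee_rot: [0.724, -0.69, -0.003, 0.002]
contact_force: [-0.5, -0.2, 0.0]
gripper_width: 25.1
```

```bash
python3 - <<'E'
from h import *
go(-405,0,6,92.58+90)
for n in("scene","top"):
    im=get_image(n); P=proj(n,[492,-110,26]).ravel(); x,y=int(P[0])-80,int(P[1])-60
    print(n,x,y); cv2.imwrite(f"pics/{n}4.png",cv2.resize(im[y:y+120,x:x+160],None,fx=4,fy=4,interpolation=cv2.INTER_CUBIC))
E
```

```text
t 7.45 pos [ 499.2 -239.2   74. ] press [-411.7   -0.8] yang -177.2 w 25.1 F [-0.5 -0.2  0. ] j6 0.2
shift [-0.0066  0.0004  0.0681] yaw 0.22
scene 275 211
top 257 220
```

View pics/scene4.png

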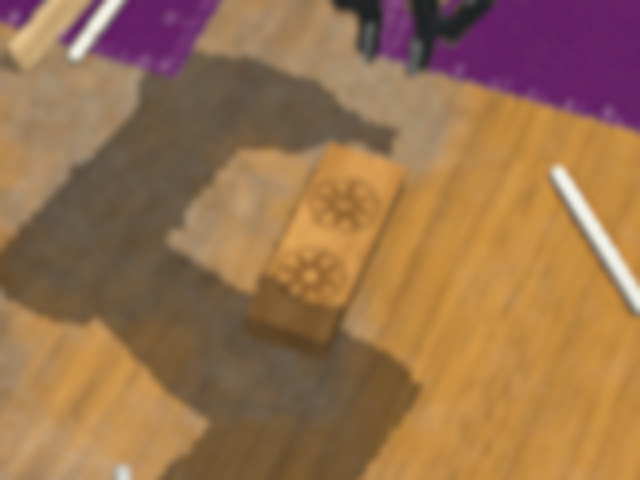

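View pics/top4.png

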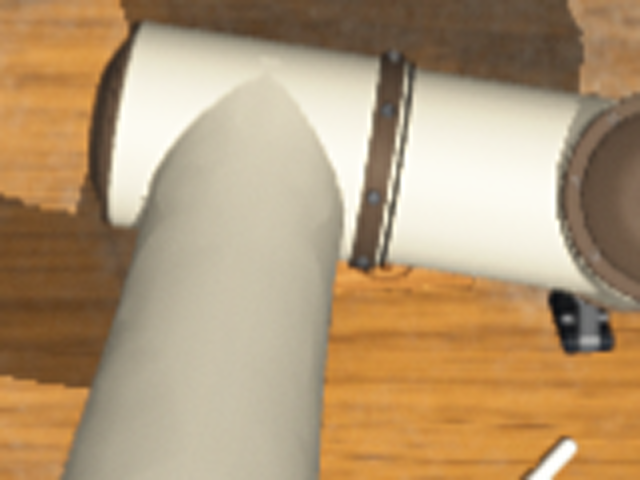

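```bash
python3 - <<'E'
from h import *
np.set_printoptions(suppress=True,precision=1)
f=lambda n,L,o:[w2p(q) for q in plane(n,(np.array(L)+.5)/4-.5+o,26)]
r=f("scene",[[250,320],[332,143],[404,170],[328,340]],[275,211]);print(*r,np.mean(r,0))
E
```

```text
[-205.8  -23.1] [-368.2  -26.2] [-364.9   27.9] [-211.    28.9] [-287.5    1.9]
```

Emit:
send_rows(translation=[[0,0.001,0.02],[0,0.001,0.045],[0,0.001,0.062],[0,0.001,0.067],[-0.008,0.001,0.067],[-0.015,0.001,0.067],[-0.021,0.001,0.067],[-0.026,0.001,0.067],[-0.03,0.001,0.067],[-0.034,0.001,0.067],[-0.038,0.001,0.067],[-0.042,0.001,0.067]], yaw=[0.2,0.2,0.2,0.2,0.2,0.2,0.2,0.2,0.2,0.2,0.2,0.2], fingers=[180,180,180,180,180,180,180,180,180,180,180,180])

```text
clock: 8.75
position: [494.7, -196.8, 6.3]
ee_rot: [0.722, -0.692, -0.004, 0.002]
contact_force: [0.7, -1.3, 0.1]
gripper_width: 25.1
```

```bash
python3 - <<'E'
from h import *
go(-126,0,6,92.58+90)
E
```

```text
t 8.75 pos [ 494.7 -196.8    6.3] press [-369.1    1.8] yang -177.62 w 25.1 F [ 0.7 -1.3  0.1] j6 0.12
shift [-0.2431 -0.0009  0.0009] yaw -0.2
```

Emit:
send_rows(translation=[[-0.006,0,0],[-0.012,0,0],[-0.018,-0.001,0],[-0.024,-0.001,0],[-0.03,-0.001,0],[-0.036,-0.001,0],[-0.042,-0.001,0],[-0.048,-0.001,0],[-0.054,-0.001,0],[-0.06,-0.001,0],[-0.066,-0.001,0],[-0.07,-0.001,0]], yaw=[-0.2,-0.2,-0.2,-0.2,-0.2,-0.2,-0.2,-0.2,-0.2,-0.2,-0.2,-0.2], fingers=[180,180,180,180,180,180,180,180,180,180,180,180])

```text
clock: 9.95
position: [492.7, -126.2, 6.5]
ee_rot: [0.723, -0.691, -0.004, 0.002]
contact_force: [0.4, -0.9, -0.2]
gripper_width: 24.9
```

```bash
python3 - <<'E'
from h import *
go(-126,0,6,92.58+90)
for n in("scene","top"):
    im=get_image(n); P=proj(n,[488,-25,26]).ravel(); x,y=int(P[0])-80,int(P[1])-60
    print(n,x,y); cv2.imwrite(f"pics/{n}5.png",cv2.resize(im[y:y+120,x:x+160],None,fx=4,fy=4,interpolation=cv2.INTER_CUBIC))
E
```

```text
t 9.95 pos [ 492.7 -126.2    6.5] press [-298.5    0.5] yang -177.4 w 24.9 F [ 0.4 -0.9 -0.2] j6 -0.02
shift [-0.1725 -0.0006  0.001 ] yaw 0.02
scene 264 236
top 220 221
```

View pics/scene5.png

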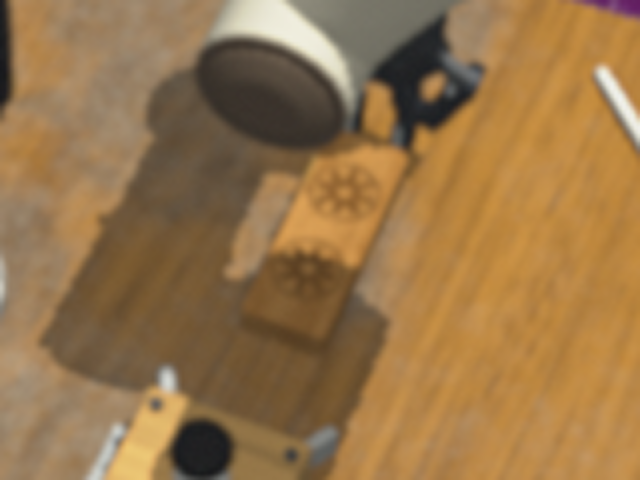

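View pics/top5.png

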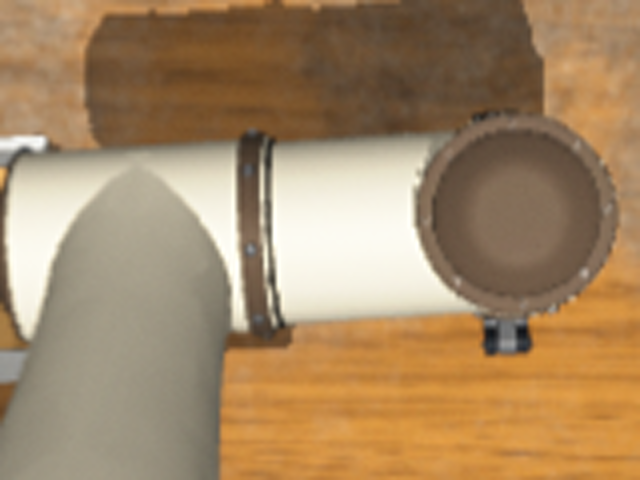

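```bash
python3 - <<'E'
from h import *
np.set_printoptions(suppress=True,precision=1)
f=lambda n,L,o:[w2p(q) for q in plane(n,(np.array(L)+.5)/4-.5+o,26)]
r=f("scene",[[245,312],[323,335],[410,155]],[264,236]);print(*r,(r[0]+r[2])/2)
E
```

```text
[-128.2  -25.3] [-131.6   25.8] [-285.4   28.4] [-206.8    1.5]
```

Emit:
send_rows(translation=[[-0.006,-0.001,0],[-0.012,-0.001,0],[-0.018,-0.001,0],[-0.024,-0.001,0],[-0.03,-0.001,0],[-0.036,-0.001,0],[-0.042,-0.001,0],[-0.048,-0.001,0],[-0.054,-0.001,0],[-0.06,-0.001,0],[-0.065,-0.001,0],[-0.07,-0.001,0]], yaw=[0,0,0,0,0,0,0,0,0,0,0,0], fingers=[180,180,180,180,180,180,180,180,180,180,180,180])

```text
clock: 11.25
position: [490.6, -55.8, 6.7]
ee_rot: [0.723, -0.691, -0.004, 0.002]
contact_force: [-0.6, 0.1, -0.5]
gripper_width: 25.2
```

```bash
python3 - <<'E'
from h import *
go(-126,0,6,92.58+90)
for n in("scene",):
    im=get_image(n); P=proj(n,[484,60,26]).ravel(); x,y=int(P[0])-80,int(P[1])-60
    print(n,x,y); cv2.imwrite(f"pics/{n}6.png",cv2.resize(im[y:y+120,x:x+160],None,fx=4,fy=4,interpolation=cv2.INTER_CUBIC))
E
```

```text
t 11.25 pos [490.6 -55.8   6.7] press [-228.1   -0.5] yang -177.37 w 25.2 F [-0.6  0.1 -0.5] j6 -0.16
shift [-0.1021  0.0004  0.001 ] yaw 0.05
scene 252 262
```

View pics/scene6.png

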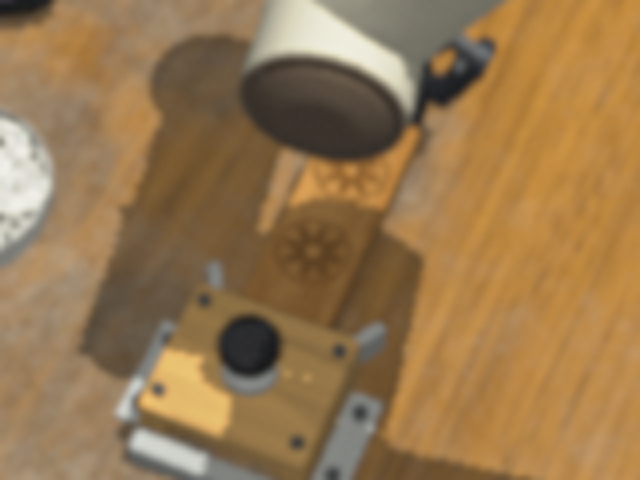

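Emit:
send_rows(translation=[[-0.004,0,0],[-0.008,0,0],[-0.012,0,0],[-0.016,0,0],[-0.02,0,0],[-0.024,0,0],[-0.028,0,0],[-0.032,0,0],[-0.036,0,0],[-0.04,0,0]], yaw=[0,0,0,0,0,0,0,0,0,0], fingers=[180,180,180,180,180,180,180,180,180,180])

```text
clock: 12.3
position: [488.8, -15.1, 6.9]
ee_rot: [0.723, -0.69, -0.004, 0.002]
contact_force: [0.7, -0.9, 0.0]
gripper_width: 25.1
```

```bash
python3 - <<'E'
from h import *
go(-126,0,6,92.58+90)
for n in("scene",):
    im=get_image(n); P=proj(n,[484,80,26]).ravel(); x,y=int(P[0])-80,int(P[1])-60
    print(n,x,y); cv2.imwrite(f"pics/{n}7.png",cv2.resize(im[y:y+120,x:x+160],None,fx=4,fy=4,interpolation=cv2.INTER_CUBIC))
E
```

```text
t 12.3 pos [488.8 -15.1   6.9] press [-187.3   -0.6] yang -177.34 w 25.1 F [ 0.7 -0.9  0. ] j6 -0.24
shift [-0.0613  0.0005  0.0011] yaw 0.08
scene 248 268
```

View pics/scene7.png

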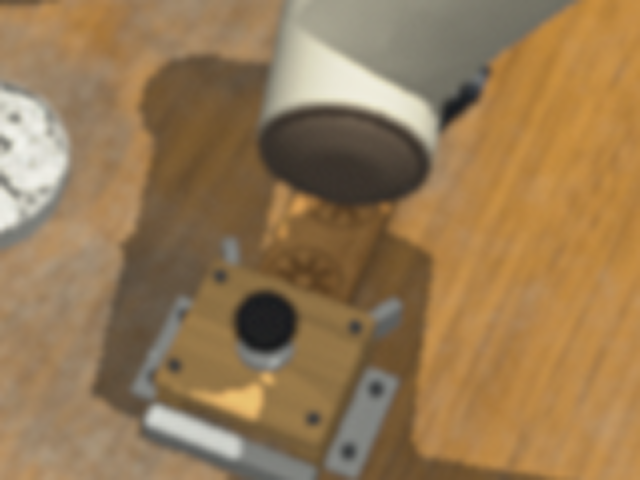

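Emit:
send_rows(translation=[[-0.005,0,0],[-0.01,0,0],[-0.015,0,0],[-0.02,0,0],[-0.025,0,0],[-0.03,0,0],[-0.034,0,0],[-0.038,0,0],[-0.042,0,0],[-0.046,0,0],[-0.05,0,0]], yaw=[0,0,0,0,0,0,0,0,0,0,0], fingers=[180,180,180,180,180,180,180,180,180,180,180])

```text
clock: 13.45
position: [486.5, 35.6, 7.1]
ee_rot: [0.723, -0.69, -0.004, 0.002]
contact_force: [0.6, -0.5, -0.0]
gripper_width: 25.1
```

Emit:
send_rows(translation=[[-0.001,0,0],[-0.002,0,0],[-0.003,0,0],[-0.004,0,0],[-0.005,0,0],[-0.006,0,0]], yaw=[0,0,0,0,0,0], fingers=[180,180,180,180,180,180])

```text
clock: 14.05
position: [486.3, 41.6, 7.1]
ee_rot: [0.723, -0.69, -0.004, 0.002]
contact_force: [0.6, -1.5, -1.2]
gripper_width: 25.0
```

```bash
python3 - <<'E'
from h import *
go(-126,0,6,92.58+90)
E
```

```text
t 14.05 pos [486.3  41.6   7.1] press [-130.6   -0.6] yang -177.32 w 25.0 F [ 0.6 -1.5 -1.2] j6 -0.36
shift [-0.0046  0.0006  0.0011] yaw 0.1
```

Now 0.5 mm steps until the stop shows in the force.

Emit:
send_rows(translation=[[-0.0007,0,0],[-0.0014,0,0],[-0.002,0,0],[-0.0025,0,0],[-0.003,0,0]], yaw=[0,0,0,0,0], fingers=[180,180,180,180,180])

```text
clock: 14.55
position: [486.1, 44.6, 7.1]
ee_rot: [0.723, -0.69, -0.004, 0.002]
contact_force: [0.9, -0.7, 0.1]
gripper_width: 25.2
```

Emit:
send_rows(translation=[[-0.0005,0,0],[-0.001,0,0],[-0.0015,0,0]], yaw=[0,0,0], fingers=[180,180,180])

```text
clock: 14.85
position: [486.0, 46.1, 7.1]
ee_rot: [0.723, -0.69, -0.004, 0.002]
contact_force: [0.6, -0.3, -0.0]
gripper_width: 25.2
```

Emit:
send_rows(translation=[[-0.0005,0,0],[-0.001,0,0],[-0.0015,0,0]], yaw=[0,0,0], fingers=[180,180,180])

```text
clock: 15.15
position: [485.8, 47.0, 7.1]
ee_rot: [0.723, -0.69, -0.004, 0.003]
contact_force: [2.1, -7.6, 0.4]
gripper_width: 25.0
```

```bash
python3 - <<'E'
from h import *
go(-126,0,6,92.58+90)
for n in("scene",):
    im=get_image(n); P=proj(n,[484,110,26]).ravel(); x,y=int(P[0])-80,int(P[1])-60
    print(n,x,y); cv2.imwrite(f"pics/{n}8.png",cv2.resize(im[y:y+120,x:x+160],None,fx=4,fy=4,interpolation=cv2.INTER_CUBIC))
E
```

```text
t 15.15 pos [485.8  47.    7.1] press [-125.2   -0.4] yang -177.32 w 25.0 F [ 2.1 -7.6  0.4] j6 -0.37
shift [0.0009 0.0004 0.0011] yaw 0.1
scene 243 278
```

View pics/scene8.png

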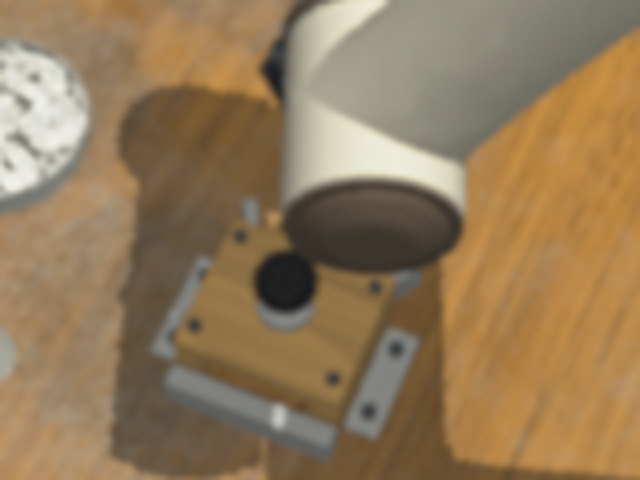

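Emit:
send_rows(translation=[[0.004,0,0],[0.012,0,0],[0.022,0,0],[0.03,0,-0.03],[0.03,0,-0.07],[0.03,0,-0.11],[0.03,0,-0.14],[0.0,0,-0.15],[-0.04,0,-0.15],[-0.07,0,-0.15],[-0.07,0,-0.15]], yaw=[0,0,0,0,0,0,0,0,0,0,0], fingers=[180,180,180,255,255,255,255,255,255,255,255])

```text
clock: 16.3
position: [484.3, 118.8, 157.6]
ee_rot: [0.725, -0.689, -0.004, 0.002]
contact_force: [-1.2, 0.3, 0.1]
gripper_width: 0.2
```

```bash
python3 - <<'E'
from h import *
go(0,0,100,92.58+90)
for n in("scene","top"):
    im=get_image(n); P=proj(n,[484,110,26]).ravel(); x,y=int(P[0])-80,int(P[1])-60
    print(n,x,y); cv2.imwrite(f"pics/{n}9.png",cv2.resize(im[y:y+120,x:x+160],None,fx=4,fy=4,interpolation=cv2.INTER_CUBIC))
E
```

```text
t 16.3 pos [484.3 118.8 157.6] press [-53.4  -2.1] yang -177.14 w 0.2 F [-1.2  0.3  0.1] j6 -0.51
shift [-0.0532  0.0014  0.0577] yaw 0.28
scene 243 278
top 162 223
```

View pics/scene9.png

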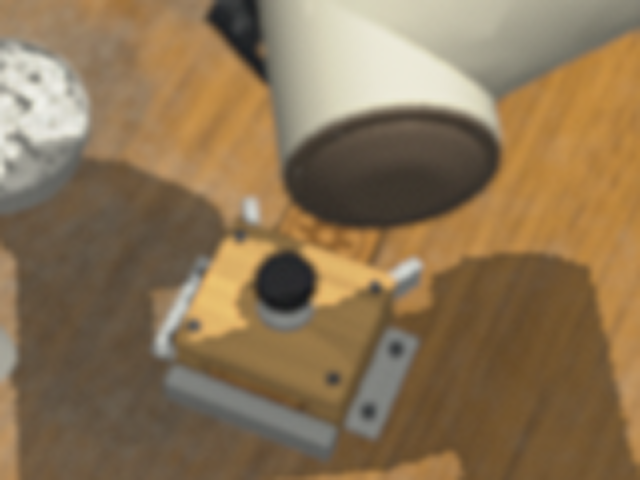

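View pics/top9.png

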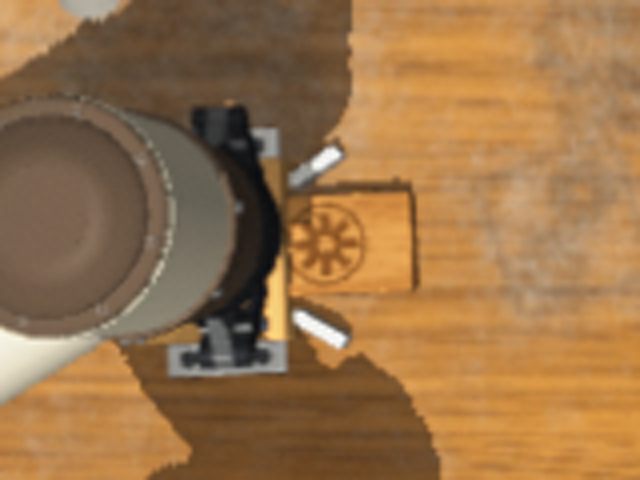

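```bash
python3 - <<'E'
from h import *
np.set_printoptions(suppress=True,precision=1)
f=lambda n,L,o:[w2p(q) for q in plane(n,(np.array(L)+.5)/4-.5+o,26)]
print(*f("top",[[411,190],[414,290]],[162,223]))
print(plane("top",np.array([[165,282]])/3.3+[159.65,199.65],89),plane("scene",np.array([[286,280]])/4+[243,278],89))
E
```

```text
[-115.   -30.3] [-114.8   27.3]
[[479.8 170.1  89. ]] [[476.7 175.4  89. ]]
```

Emit:
send_rows(translation=[[-0.02,0.001,0],[-0.04,0.001,0.01],[-0.053,0.0014,0.03],[-0.053,0.0014,0.045],[-0.053,0.0014,0.055],[-0.053,0.0014,0.061],[-0.053,0.0014,0.063],[-0.053,0.0014,0.063]], yaw=[0,0,0,0,0,0,0,0], fingers=[255,255,255,255,255,255,255,255])

```text
clock: 17.2
position: [479.4, 169.1, 94.4]
ee_rot: [0.723, -0.69, -0.004, 0.003]
contact_force: [0.6, 0.9, -0.3]
gripper_width: 0.4
```

```bash
python3 - <<'E'
from h import *
go(0,0,84,92.58+90)
for n in("scene",):
    im=get_image(n); P=proj(n,[480,170,80]).ravel(); x,y=int(P[0])-60,int(P[1])-45
    print(n,x,y); cv2.imwrite(f"pics/{n}10.png",cv2.resize(im[y:y+90,x:x+120],None,fx=6,fy=6,interpolation=cv2.INTER_CUBIC))
E
```

```text
t 17.2 pos [479.4 169.1  94.4] press [-2.9  0.5] yang -177.32 w 0.4 F [ 0.6  0.9 -0.3] j6 -0.6
shift [-0.0029 -0.0006  0.0104] yaw 0.1
scene 254 302
```

View pics/scene10.png

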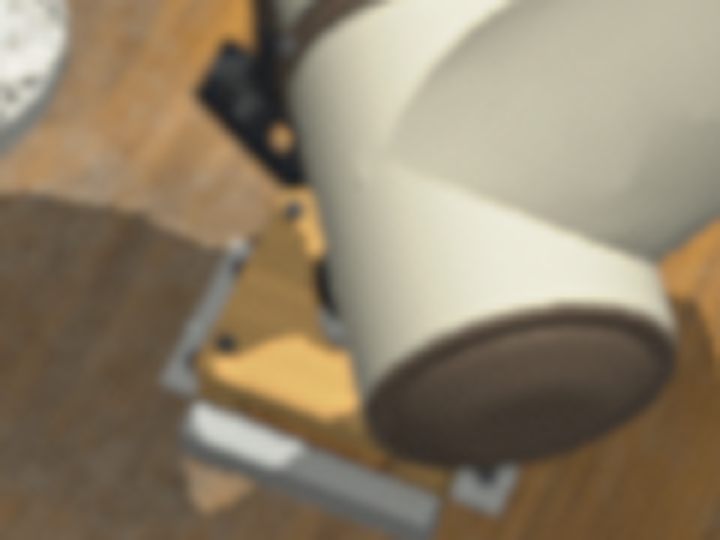

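Emit:
send_rows(translation=[[-0.0025,0,0.001],[-0.0025,0,0.002],[-0.0025,0,0.003],[-0.0025,0,0.004],[-0.0025,0,0.005],[-0.0025,0,0.006],[-0.0025,0,0.007]], yaw=[0,0,0,0,0,0,0], fingers=[255,255,255,255,255,255,255])

```text
clock: 17.95
position: [479.4, 171.8, 87.6]
ee_rot: [0.724, -0.69, -0.004, 0.003]
contact_force: [-0.2, -0.5, -0.1]
gripper_width: -0.0
```

Emit:
send_rows(translation=[[0,0,0.001],[0,0,0.002],[0,0,0.003]], yaw=[0,0,0], fingers=[255,255,255])

```text
clock: 18.25
position: [479.4, 171.8, 84.8]
ee_rot: [0.724, -0.69, -0.004, 0.002]
contact_force: [-1.0, -0.7, 3.6]
gripper_width: -0.1
```

Sliding friction of about 4 N felt; on in 1 mm steps.

Emit:
send_rows(translation=[[0,0,0.0007],[0,0,0.0013],[0,0,0.002]], yaw=[0,0,0], fingers=[255,255,255])

```text
clock: 18.55
position: [479.4, 171.8, 82.8]
ee_rot: [0.724, -0.69, -0.004, 0.002]
contact_force: [-1.9, -1.0, 4.5]
gripper_width: 0.1
```

Emit:
send_rows(translation=[[0,0,0.0005],[0,0,0.001]], yaw=[0,0], fingers=[255,255])

```text
clock: 18.75
position: [479.5, 171.8, 82.1]
ee_rot: [0.724, -0.69, -0.004, 0.002]
contact_force: [-2.5, -0.8, 8.2]
gripper_width: 0.2
```

Emit:
send_rows(translation=[[0,0,0.0005],[0,0,0.001]], yaw=[0,0], fingers=[255,255])

```text
clock: 18.95
position: [479.5, 171.9, 82.1]
ee_rot: [0.724, -0.69, -0.004, 0.002]
contact_force: [-5.1, -0.6, 12.1]
gripper_width: -0.3
```

Emit:
send_rows(translation=[[0,0,-0.002],[0,0,-0.01],[0,0,-0.03],[0,0,-0.06],[0.04,0,-0.1],[0.08,0,-0.13],[0.12,0,-0.15],[0.16,0,-0.15],[0.2,0,-0.15],[0.25,0,-0.15],[0.3,0,-0.15],[0.3,0,-0.15]], yaw=[0,0,0,0,0,0,0,0,0,0,0,0], fingers=[255,255,255,255,255,255,255,255,255,255,255,255])

```text
clock: 20.15
position: [494.7, -132.7, 231.3]
ee_rot: [0.721, -0.693, -0.004, 0.003]
contact_force: [-0.9, 0.1, -0.8]
gripper_width: -0.1
```

```bash
python3 - <<'E'
from h import *
go(0,0,84,92.58+90)
for n in("scene","top"):
    im=get_image(n); cv2.imwrite(f"pics/{n}11f.png",im); P=proj(n,[484,110,26]).ravel(); x,y=int(P[0])-80,int(P[1])-60
    print(n,x,y); cv2.imwrite(f"pics/{n}11.png",cv2.resize(im[y:y+120,x:x+160],None,fx=4,fy=4,interpolation=cv2.INTER_CUBIC))
E
```

```text
t 20.15 pos [ 494.7 -132.7  231.3] press [-305.    -1.2] yang -177.67 w -0.1 F [-0.9  0.1 -0.8] j6 -0.01
shift [-0.3049  0.0012  0.1477] yaw -0.25
scene 243 278
top 162 223
```

View pics/scene11.png

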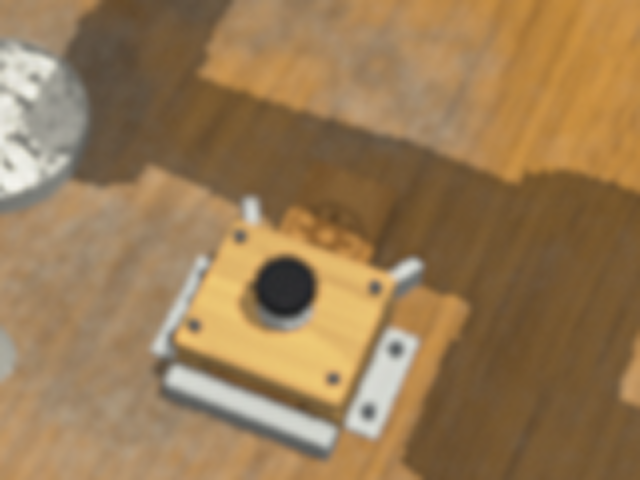

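View pics/top11.png

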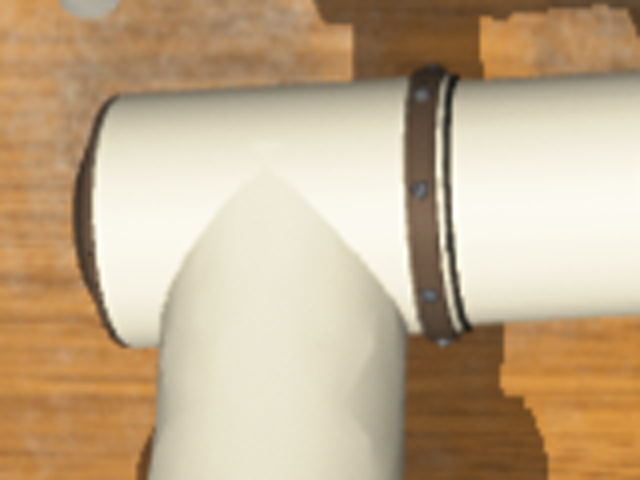

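View pics/top11f.png

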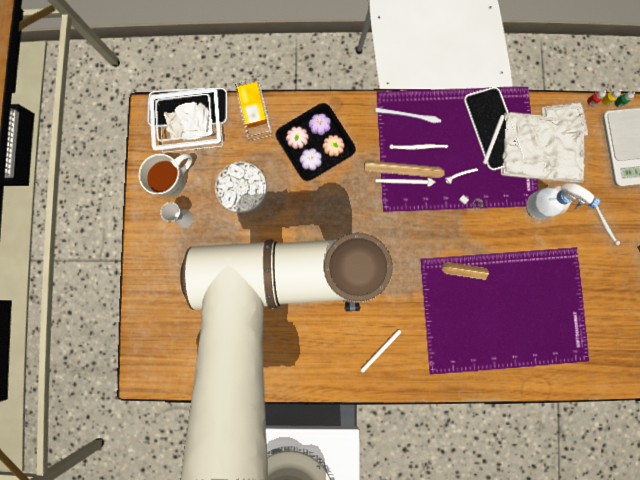

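```bash
python3 - <<'E'
from h import *
np.set_printoptions(suppress=True,precision=1)
print(*[w2p(q) for q in plane("scene",(np.array([[310,163],[396,188]])+.5)/4-.5+[243,278],26)])
a,b=proj("scene",[[479.8,171.7,90],[479.8,171.7,82]]);print((b-a)*4)
print(job_done())
E
```

```text
[-110.6  -30.8] [-114.8   25. ]
[-0.  7.]
the job is handed in; nothing more can be done
None
```

I pushed the mould sideways into line with two spread fingers, then by its rear end through the lead-in plates, until the force rose to about 8 N at the stop. I then pressed the knob with shut fingers until it stopped moving at 12 N, took the hand away and handed the job in at about 20 s.

**Mould position:**
- Before I pressed the knob, the top view put its rear end at press x = -115 mm, which is fully home. It lay about 1.5 mm off the middle line and within 0.01 rad of it.
- After the press, the scene view gave -111 and -115 mm at the two rear corners, about 3 mm off the middle line. The arm hid the press in the top view and the mould's rear edge was in shadow, so this check is rougher than the first. The two agree to about 4 mm.

**Clamp travel:** The fingertips stopped at 82.1 mm, which is about 7.9 mm of travel. In the scene picture the knob sat about 6 enlarged pixels lower, where 7 would be expected for 8 mm. My early two-view height for the knob, 82.6 mm, did not agree with the stated 87 to 90 mm. I relied on the force felt when touching it instead.

**Other things:** The tin, measuring cup and shaping stick looked unmoved in the last pictures. The highest force I read at the end of a move was about 13 N, with 8 N of push on the mould. I had no readings between those points.

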